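# Tip the orange plug-in module out of a packed rack and stand it in the test cradle

### The arm

A 6-joint arm with a two-finger parallel gripper is mounted at the origin on a cart in front of the work surface, level with it; the furniture and walls round the work are solid. World frame = base frame: x ahead of the robot, y to its left, z up, the work surface at z = 0. Lengths are in m, angles in rad, forces in N, time in s.
With the tool pointing down it reaches from about 0.35 to 0.775 m from the base axis. Payload 7.3 kg.
Tool frame: the origin (TCP) lies midway between the tips of the shut fingers; the grasp point (between the pads) lies 19 mm behind it; z points along the fingers, y is the line along which they close (so a half turn about z gives the same grasp; the last joint's range is limited). The gripper opens to 92 mm and grips with 3 to 60 N. Pads are 19 mm wide; open, the fingers measure 130 mm over their backs; the gripper's body (75 mm by 190 mm) begins 47 mm behind the grasp point.
Start: joints at [1.095, 0.342, 1.524, -0, 1.275, -0.146], TCP at [0.17, 0.497, 0.227] pointing down, gripper open.
Joint ranges: [-2.53, 2.53], [-0.77, 2.02], [0.04, 2.7], [-1, 4.14], [0.28, 2.66], [-3.11, 3.11]. Speed limits (rad/s): [2.57, 2.57, 3.14, 3.14, 3.14, 3.14].

### API

Orientations are given as [roll, pitch, yaw] about the fixed x, y, z axes, in that order (R = Rz(yaw) Ry(pitch) Rx(roll)).
In Python, from cell import monitor, vision, workorder gives the robot as it stands.
- The arm moves only by the tool move_arm, never from a script. Its argument "rows" is a list of rows, each a list of 5 numbers: the shift along the world's x, y, z in mm, then the turn about the world's z in rad, then the closure, from -1 (fully open) to 1 (shut). A call has 1 to 12 rows; each row shifts and turns the commanded pose from where the row before left it; what a row does not reach is not made up. A row lasts 1/10 s, in which the tool goes at most 50 mm and 8.59 degrees, less where a joint would pass 70% of its speed; a pose out of reach is approached as far as the arm can. A call is refused whole if a number of a shift passes 50 or a number of a turn 0.15, either way. A call with a gripper value outside its range is refused whole. The fingers move at their own pace and stop on an object; "newtons" is the grip in N (left out, the last holds). Time passes only in rows, so rows that do not move let the fingers close. It gives the time, the measured TCP pose, the force, the opening and the grip force at its end, in the units of the state.
- monitor.observe(): the state, without advancing time (a new reading comes with each control period).
- vision.read_camera(name): name is "scene" or "side" or "wrist"; returns the picture (400x640x3 uint8, red, green, blue); there is no depth.
- vision.get_calibration(name): a dict with "K" (3x3 intrinsics, pixels), "T" (4x4, takes a point from camera to world coordinates); the wrist camera has in their place "mount" (4x4, takes a point from camera to tool coordinates, whose origin is the TCP and whose axes are the flange's). Camera axes: x right, y up, looking along -z (the intrinsics and any distortion apply to the point x, -y, -z); pixel columns grow to the right and rows downward; lengths in m; the calibration is good to about 2 mm. A picture is of the moment at which its call begins: read the wrist's pose just before it. get_calibration takes no time and is no camera call.
- workorder.hand_in(): hands the job in; it is judged then, once.
The state is a dict: "time": time; "qpos": joint angles; "qvel": joint speeds; "joint_efforts": joint torques, N m; "tool_pos": TCP position; "tool_rot": TCP orientation; "contact_force": force on the tool from outside, world axes, zero at the start; "torque": the same for the moment, N m; "opening": finger opening in m; "grip_force": force on a finger pad.
Only numpy, scipy, OpenCV 4.12 (cv2) and the standard library are available. Lean on these libraries where they do the work, as an engineer would, in place of code of your own. Each camera call takes 0.05 s, during which the arm holds its last target. There are 200 camera calls.

### The job

The orange-fronted module has to go on test. In the packed rack the rail over the back stops it from being lifted straight out: hook it by the catch on its top and tip it towards you until it leans on the rack's front bar, then take hold of it, draw it out along its lean and stand it gently upright in the test cradle, fully down on its floor. Leave the grey-and-white modules standing in the rack and the other things on the bench undisturbed.

Things in the scene. Friction and masses are not known exactly. Their poses are not given: they have to be found in the camera images.
- orange_module: Loose upright grey box, about 0.3 kg, 70 mm deep (x), 32 mm thick (y), 125 mm high (z), orange front plate on its -x face; in one of the three middle places of a row of five. Origin: centre of its underside. Centre of mass near its middle: tipped about its lower front edge it balances at some 28 degrees; let go before that, it falls back. Top bare and flat between catch and rear edge (x = +35 mm).
- catch (a point): Middle of the upright rear face of the orange wedge on the orange module's top: module frame x = -13, y = 0, z = 131 mm. The wedge is 24 mm wide (y), 12 mm high; it slopes up from the top's front edge (x = -35) to a ridge and ends in this face. The slope gives no hold for a pinch: a fingertip must go down behind this face.
- rack: Fixed grey rack 126 mm deep, 183 wide, 156 high, open in front. Origin: under it on the bench, mid width; x from front to back, y left, z up. Floor z = 12 mm. Five modules stand on it, facing -x, at y = -67, -33.5, 0, 33.5, 67 mm, gaps 1.5 mm, fronts at x = -20, backs at x = 50, tops at z = 137 mm. Cheeks 6 mm thick beside the row, x = -20 to 54 mm.
- rail (a point): Middle of the underside of the rack's rear rail along y: rack x = 41.5 to 55.5 mm, z = 144 to 152 mm, over the rear of all module tops, so that a module can rise only 7 mm before it is tipped forward. Beware: a fixed monitor stands right behind the rack to the right, its near left edge about x = 0.64, y = 0.05 m, up to about z = 0.5 m; come to the rack from its front, high over the bench.
- lip (a point): Foot of the rack's front lip, middle: rack x = -21, z = 12 mm. The lip runs along y, leans 33 degrees forward, 13 mm high. A module tips about its lower front edge at this line.
- bar (a point): Centre of the rack's round steel front bar, 10 mm diameter, along y: rack x = -58, z = 60 mm. A tipped module comes to rest on lip and bar, leaning 33 to 36 degrees from vertical, its lower front edge at the lip's foot, and stays there by itself. Drawn up along its lean by 70 mm its foot is past the bar.
- cradle: Fixed test cradle on the bench: black base 124 x 84 mm, 8 mm thick, with an open bay between blue fences 22 mm high (tops at z = 30 mm). Bay inside 84 mm along x, 44 mm along y. Origin: centre of the base's underside, x along the bay; bay floor at z = 8 mm. The module stands in it with its depth along the bay, either way round.
- bottle: Loose white pump bottle, 52 mm diameter, 121 mm high; bystander; origin at the centre of its underside.
- calculator: Loose pocket calculator 108 x 62 x 12 mm lying flat; bystander.
- screwdriver: Loose red screwdriver, 148 mm long, lying; bystander.
- grey_module_1: One of four loose modules like the orange one, of the same shape and size and frame, but with a white front plate and catch; to be left standing in the rack.
- grey_module_2: One of four loose modules like the orange one, of the same shape and size and frame, but with a white front plate and catch; to be left standing in the rack.
- grey_module_3: One of four loose modules like the orange one, of the same shape and size and frame, but with a white front plate and catch; to be left standing in the rack.
- grey_module_4: One of four loose modules like the orange one, of the same shape and size and frame, but with a white front plate and catch; to be left standing in the rack.

How it is judged:
By the outcome, as a careful person would: the job done as asked, in the order asked, and still so for the second after the job is handed in, with the robot touching nothing.
It also fails if it takes over 61 s, if anything falls off the work surface, if the arm or the gripper's body presses on something with over 40 N, if the wrist force passes 120 N, or if a joint passes its speed limit or range.

## Working session

There is one attempt and no reset: what is moved stays moved. The work goes in short steps, Python scripts to look and compute and a tool call to move; the robot and the scene stay as the last step left them, time stands still between calls to the robot, and variables do not carry over. Pictures are saved under pics/ and viewed, at most 10 in all, crops included, and the job is handed in when it is done.

Besides the shell and the picture viewer there is one more tool, called after "Request:" as name(argument=value, ...) on one line, values as JSON. move_arm: Moves the arm, as the interface text tells. Its arguments: {"type":"object","properties":{"rows":{"type":"array","items":{"type":"array","items":{"type":"number"}}},"newtons":{"type":"number"}},"required":["rows"]}

```bash
mkdir -p pics; python3 - <<'E'
from cell import monitor, vision
import cv2,numpy as np
print(monitor.observe())
for n in ["scene","side","wrist"]:
    im=vision.read_camera(n); cv2.imwrite(f"pics/{n}0.png",im[:,:,::-1])
    c=vision.get_calibration(n); print(n,{k:np.round(v,4).tolist() if not isinstance(v,str) else v for k,v in c.items()})
E
```

```text
{'time': 0.0, 'qpos': array([ 1.09500721e+00,  3.42741867e-01,  1.52498552e+00,  1.69284789e-05,
        1.27539176e+00, -1.46018801e-01]), 'qvel': array([-1.70509425e-03,  6.48463636e-04,  2.31272936e-05, -3.64999688e-04,
       -2.82603542e-05, -2.17324915e-03]), 'joint_efforts': array([-1.24838614e-03, -4.31241775e+01, -2.44222248e+01,  7.15914136e-02,
        5.58489596e-02, -1.00521468e-04]), 'tool_pos': array([0.16981138, 0.49636673, 0.22604601]), 'tool_rot': array([-3.14008476e+00, -2.38121136e-04,  2.81181722e+00]), 'contact_force': array([ 0.36816183,  0.16642582, -1.76096369]), 'torque': array([-0.02207621, -0.00961931,  0.02484212]), 'grip_force': 0.0, 'opening': 0.09187602723928764}
scene {'K': [[363.4278, 0.0, 322.6144], [0.0, 363.4278, 196.1194], [0.0, 0.0, 1.0]], 'T': [[-0.9283, -0.2419, 0.2823, 0.7755], [0.3716, -0.6241, 0.6873, 0.716], [0.0099, 0.7429, 0.6693, 0.7382], [0.0, 0.0, 0.0, 1.0]]}
side {'K': [[405.3122, 0.0, 317.8203], [0.0, 405.3122, 201.8876], [0.0, 0.0, 1.0]], 'T': [[0.1386, 0.5702, -0.8097, -0.2088], [-0.9903, 0.0722, -0.1187, -0.0345], [-0.0092, 0.8183, 0.5747, 0.6221], [0.0, 0.0, 0.0, 1.0]]}
wrist {'K': [[287.4233, 0.0, 317.3899], [0.0, 287.4233, 201.8972], [0.0, 0.0, 1.0]], 'mount': [[0.0003, 0.9549, 0.2968, 0.0813], [1.0, -0.0003, 0.0001, 0.0008], [0.0002, 0.2968, -0.9549, -0.1577], [0.0, 0.0, 0.0, 1.0]]}
```

View pics/scene0.png

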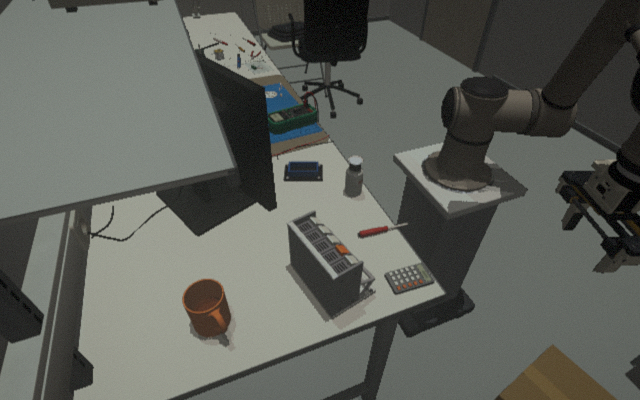

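View pics/side0.png

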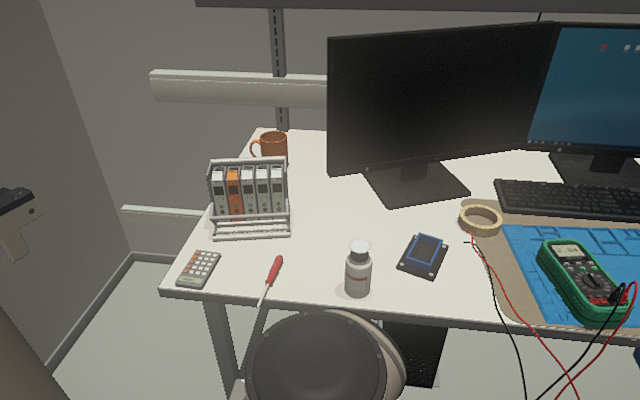

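```bash
python3 - <<'E'
import cv2
a=cv2.imread("pics/side0.png")
b=cv2.resize(a[145:250,195:305],None,fx=5.5,fy=5.5,interpolation=cv2.INTER_CUBIC)
cv2.imwrite("pics/c1.png",b)
c=cv2.resize(a[225:305,335:455],None,fx=5.5,fy=5.5,interpolation=cv2.INTER_CUBIC)
cv2.imwrite("pics/c2.png",c)
E
```

```text
(no output)
```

View pics/c1.png

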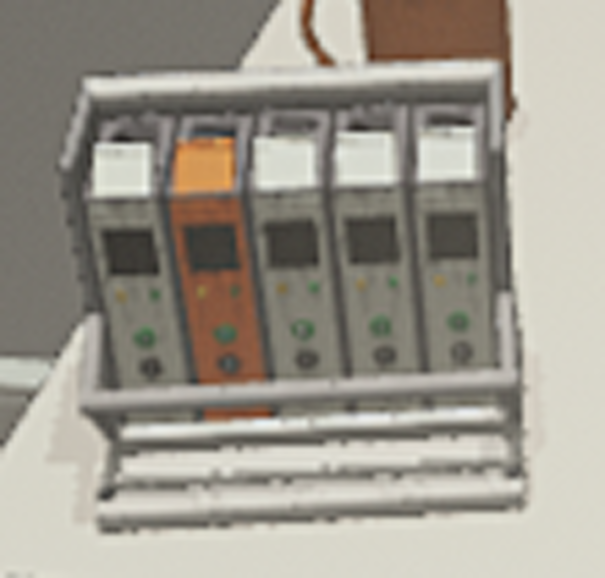

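View pics/c2.png

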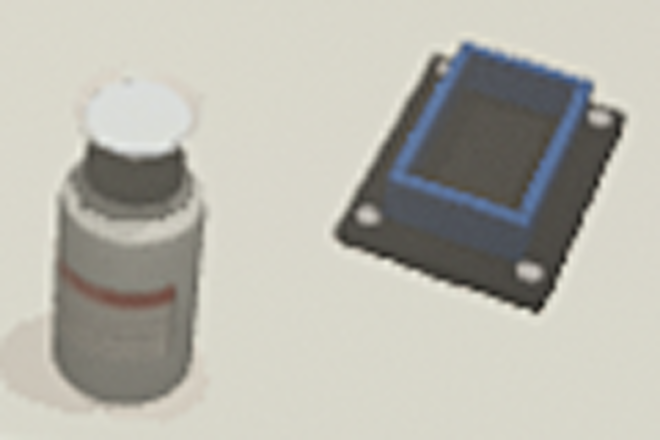

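```bash
cat > h.py <<'E'
import numpy as np
from scipy.optimize import least_squares
from scipy.spatial.transform import Rotation as R
def cam(n,st=None):
    from cell import vision
    c=vision.get_calibration(n)
    if n!="wrist": return c["K"],c["T"]
    T=np.eye(4);T[:3,:3]=R.from_euler("xyz",st["tool_rot"]).as_matrix();T[:3,3]=st["tool_pos"]
    return c["K"],T@c["mount"]
def proj(P,K,T):
    p=(np.atleast_2d(P)-T[:3,3])@T[:3,:3]; p=p*[1,-1,-1]; q=p@K.T; return q[:,:2]/q[:,2:]
def world(P,v):
    c,s=np.cos(v[2]),np.sin(v[2]); P=np.atleast_2d(P)/1000
    return np.c_[v[0]+c*P[:,0]-s*P[:,1], v[1]+s*P[:,0]+c*P[:,1],P[:,2]]
def fit(P,uv,K,T,v0):
    r=least_squares(lambda v:(proj(world(P,v),K,T)-uv).ravel(),v0,x_scale=[.01,.01,.05])
    return r.x,np.sqrt((r.fun**2).mean()),r.fun.reshape(-1,2)
E
python3 - <<'E'
from h import *
K,T=cam("side")
cr=lambda p,o:(np.array(p)+.5)/5.5-.5+o
P=[];uv=[]
for y,bl,br,tl,tr in [(67,(95,197),(152,190),(93,146),(152,142)),(33.5,(175,193),(235,191),(175,140),(233,137)),(-67,(420,182),(477,180),(418,132),(474,127))]:
    P+=[(-20,y+12,137),(-20,y-12,137),(2,y+12,149),(2,y-12,149)];uv+=[bl,br,tl,tr]
v,e,f=fit(P,cr(uv,[195,145]),K,T,[.6,.25,0]);print("rack",v.round(4),e);print(f.round(1).tolist())
print("bar ends",((proj(world([(-58,85,65),(-58,-85,65)],v),K,T)-[195,145])*5.5).round())
P=[(-62,42,8),(-62,-42,8),(62,-42,8),(62,42,8)];uv=[(337,238),(538,312),(625,118),(437,55)]
w,e,f=fit(P,cr(uv,[335,225]),K,T,[.5,-.2,-.3]);print("cradle",w.round(4),e,f.round(1).tolist())
print("catch",world([(2,33.5,143)],v),"orange",world([(15,33.5,12)],v))
E
```

```text
rack [0.5646 0.2435 0.2125] 0.26620962967912615
[[-0.5, -0.0], [-0.2, 0.7], [0.4, -0.3], [0.2, -0.0], [-0.1, -0.0], [-0.3, -0.1], [0.2, 0.1], [0.2, 0.2], [-0.2, -0.1], [0.0, -0.2], [-0.0, -0.4], [0.2, 0.0]]
bar ends [[ 90. 390.]
 [500. 370.]]
cradle [ 0.4782 -0.1661 -0.3733] 0.716159077354742 [[-1.2, -0.5], [1.0, 0.0], [0.9, 0.1], [-0.7, 0.2]]
catch [[0.559455   0.27669375 0.143     ]] orange [[0.57216255 0.27943569 0.012     ]]
```

Request:
move_arm(rows=[[20,-12,20,-0.09,-0.3],[34,-21,15,-0.094,-0.3],[34,-21,10,-0.094,-0.3],[34,-21,8,-0.094,-0.3],[34,-21,8,-0.094,-0.3],[34,-21,5,-0.094,-0.3],[34,-21,4,-0.094,-0.3],[34,-21,4,-0.094,-0.3],[34,-21,0,-0.094,-0.3],[34,-21,0,-0.094,-0.3],[34,-20,0,-0.094,-0.3],[3,-4,0,0,-0.3]])

```text
time: 1.35
tool_pos: [0.5361, 0.2689, 0.2993]
tool_rot: [-3.141, 0.001, 1.775]
contact_force: [0.0, -0.4, -0.2]
opening: 0.0596
grip_force: 0.0
```

```bash
python3 - <<'E'
from cell import monitor, vision
import cv2,pickle
st=monitor.observe(); im=vision.read_camera("wrist"); print(st["time"],st["tool_pos"],st["tool_rot"],st["opening"],st["contact_force"])
pickle.dump(st,open("st1.pkl","wb"))
cv2.imwrite("pics/w1.png",im[:,:,::-1]); cv2.imwrite("pics/w1b.png",cv2.resize(im[:,:,::-1],(800,500),interpolation=cv2.INTER_CUBIC))
E
```

```text
1.35 [0.53607502 0.2688894  0.29931014] [-3.14083650e+00  1.33671333e-03  1.77547524e+00] 0.05957114044512926 [ 0.02145036 -0.37562953 -0.21440602]
```

View pics/w1b.png

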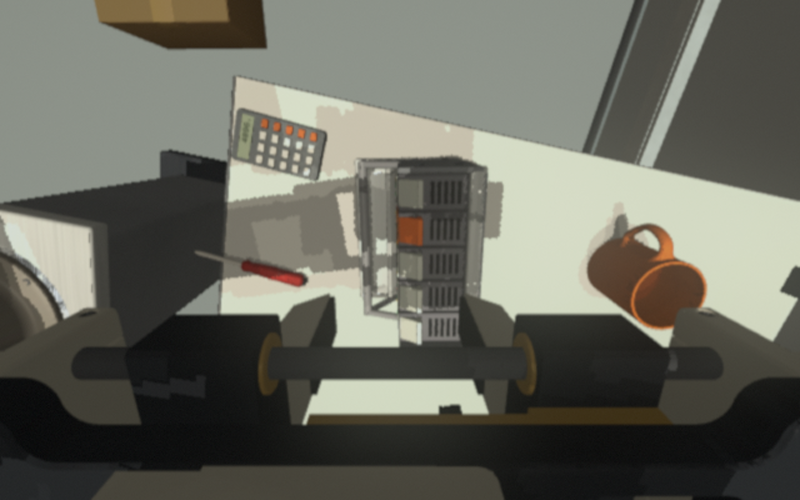

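```bash
python3 - <<'E'
import cv2
a=cv2.imread("pics/w1.png")
cv2.imwrite("pics/c3.png",cv2.resize(a[120:275,230:410],None,fx=3.8,fy=3.8,interpolation=cv2.INTER_CUBIC))
E
```

```text
(no output)
```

View pics/c3.png

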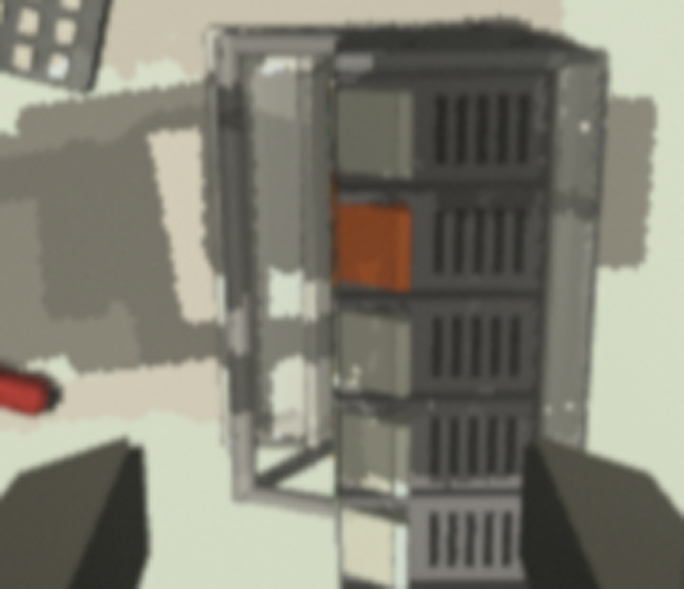

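```bash
python3 - <<'E'
from h import *
import pickle
st=pickle.load(open("st1.pkl","rb")); K,T=cam("wrist",st)
P=[];uv=[]
for y,*q in [(67,(337,92),(337,178),(411,88),(411,180)),(33.5,(337,203),(335,284),(411,203),(410,292)),(0,(338,307),(338,388),(410,305),(408,396)),(-33.5,(340,412),(342,485),(408,405),(407,497))]:
    P+=[(-20,y+12,137),(-20,y-12,137),(2,y+12,149),(2,y-12,149)];uv+=q
uv=(np.array(uv)+.5)/3.8-.5+[230,120]
v,e,f=fit(P,uv,K,T,[.5646,.2435,.2125]);print(v.round(4),e);print(f.round(1).tolist())
rel=lambda x:world([(x,33.5,141)],v)
print("TCP for rack x=-25:",rel(-25),"axis",np.cos(v[2]),np.sin(v[2]))
# finger tip: where do tips of 60mm open fingers project
for z in (0,.01,.02,.03):
  t=st["tool_pos"]; Rm=R.from_euler("xyz",st["tool_rot"]).as_matrix()
  print(z,[((proj(t+Rm@np.array([xx,s*.03,-z]),K,T)[0]-[230,120])*3.8).round() for s in(-1,1) for xx in (-.0095,.0095)])
E
```

```text
[0.5624 0.2452 0.2242] 1.4099453756274047
[[-1.2, -1.3], [-0.8, -2.2], [0.2, 0.5], [0.1, -1.2], [-0.6, -0.4], [0.3, -1.3], [0.1, 1.4], [0.3, -0.8], [-0.3, 0.5], [0.0, -1.5], [0.3, 3.9], [0.8, -0.2], [-0.4, -0.4], [-0.5, -1.4], [0.8, 5.1], [1.0, -0.4]]
TCP for rack x=-25: [[0.53054376 0.27225533 0.141     ]] axis 0.9749743705152493 0.2223172886628331
0 [array([149., 558.]), array([143., 451.]), array([518., 558.]), array([524., 451.])]
0.01 [array([138., 591.]), array([132., 479.]), array([528., 592.]), array([535., 479.])]
0.02 [array([127., 629.]), array([119., 511.]), array([540., 629.]), array([548., 511.])]
0.03 [array([114., 671.]), array([105., 547.]), array([553., 671.]), array([562., 547.])]
```

```bash
python3 - <<'E'
from h import *
import pickle
st=pickle.load(open("st1.pkl","rb")); K,T=cam("wrist",st)
P=[];uv=[]
for y,*q in [(67,(337,92),(337,178),(411,88),(411,180)),(33.5,(337,203),(335,284),(411,203),(410,292)),(0,(338,307),(338,388),(410,305),(408,396)),(-33.5,(340,412),(342,485),(408,405),(407,497))]:
    P+=[(-20,y+12,137),(-20,y-12,137),(2,y+12,137),(2,y-12,149)];uv+=q
uv=(np.array(uv)+.5)/3.8-.5+[230,120]
v,e,f=fit(P,uv,K,T,[.5646,.2435,.2125]);print(v.round(4),e);print(f.round(1).tolist())
print("TCP for rack x=-25:",world([(-25,33.5,141)],v))
E
```

```text
[0.5626 0.2443 0.2178] 0.6958133430445351
[[-0.7, -0.7], [-0.4, -1.6], [-0.1, 0.1], [0.5, -0.4], [-0.3, 0.2], [0.5, -0.7], [-0.3, -0.0], [0.5, -0.1], [-0.2, 1.1], [0.0, -0.9], [-0.3, 1.4], [0.8, 0.5], [-0.4, 0.1], [-0.7, -0.9], [0.0, 1.8], [0.8, 0.2]]
TCP for rack x=-25: [[0.53098037 0.27164837 0.141     ]]
```

Request:
move_arm(rows=[[-2,3,-30,0.011,-0.3],[0,0,-40,0,-0.3],[0,0,-40,0,-0.3],[0,0,-29,0,-0.3],[0,0,0,0,-0.3]])

```text
time: 1.9
tool_pos: [0.5274, 0.2747, 0.1576]
tool_rot: [-3.132, 0.001, 1.795]
contact_force: [-0.4, -0.8, 0.2]
opening: 0.0597
grip_force: 0.0
```

Request:
move_arm(rows=[[0,0,0,0,-0.3],[0,0,0,0,-0.3]])

```text
time: 2.1
tool_pos: [0.5318, 0.2756, 0.1641]
tool_rot: [3.138, -0.001, 1.794]
contact_force: [-0.4, -0.8, 0.4]
opening: 0.0601
grip_force: 0.0
```

Request:
move_arm(rows=[[3.5,-3.5,-10,-0.006,-0.3],[0,0,-10,0,-0.3],[0,0,0,0,-0.3],[0,0,0,0,-0.3],[0,0,0,0,-0.3]])

```text
time: 2.6
tool_pos: [0.5347, 0.2713, 0.1419]
tool_rot: [3.141, -0.0, 1.787]
contact_force: [0.8, -0.1, 0.4]
opening: 0.0597
grip_force: 0.0
```

```bash
python3 - <<'E'
from cell import monitor, vision
import cv2
st=monitor.observe(); im=vision.read_camera("wrist"); print(st["time"],st["tool_pos"],st["tool_rot"],st["contact_force"])
cv2.imwrite("pics/w2.png",cv2.resize(im[100:,160:480,::-1],None,fx=2,fy=2,interpolation=cv2.INTER_CUBIC))
E
```

```text
2.6 [0.5346576  0.27126839 0.14191738] [ 3.14123765e+00 -6.62737048e-05  1.78672172e+00] [ 0.76236978 -0.08653321  0.44451001]
```

View pics/w2.png

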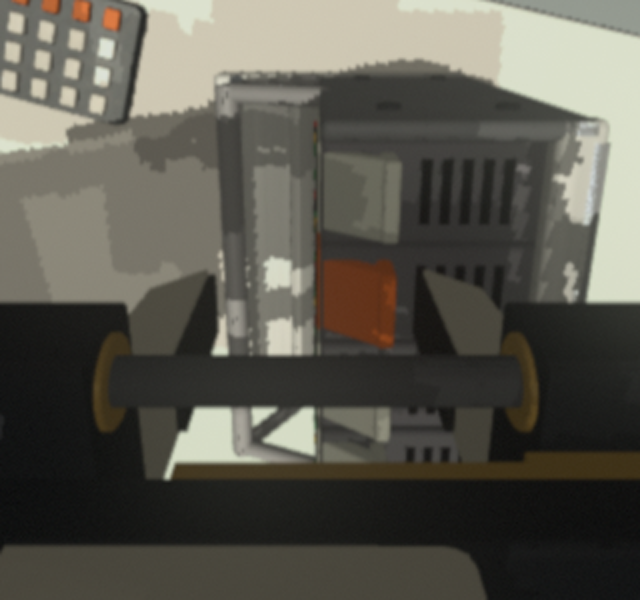

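Request:
move_arm(rows=[[-5.3,-1.2,0.3,0,-0.3],[-5.3,-1.2,0.4,0,-0.3],[-5.3,-1.2,0.4,0,-0.3],[-5.3,-1.2,0.4,0,-0.3],[-5.3,-1.2,0.4,0,-0.3],[-5.3,-1.2,0.4,0,-0.3],[-5.3,-1.2,0.4,0,-0.3],[-5.3,-1.2,0,0,-0.3],[-5.3,-1.2,0,0,-0.3],[-5.3,-1.2,-0.3,0,-0.3],[-5.3,-1.2,-0.6,0,-0.3],[-5.3,-1.2,-0.6,0,-0.3]])

```text
time: 3.85
tool_pos: [0.4704, 0.2567, 0.1429]
tool_rot: [-3.142, 0.0, 1.787]
contact_force: [-0.2, 0.7, -0.0]
opening: 0.0597
grip_force: 0.0
```

```bash
python3 - <<'E'
from cell import monitor, vision
import cv2,numpy as np
st=monitor.observe(); im=vision.read_camera("wrist"); print(st["time"],st["tool_pos"],st["tool_rot"],st["contact_force"])
s=vision.read_camera("side")
a=cv2.resize(im[:,160:480,::-1],(480,600)); b=cv2.resize(s[145:250,195:305,::-1],(320,305),interpolation=cv2.INTER_CUBIC)
c=np.zeros((600,800,3),np.uint8); c[:,:480]=a; c[:305,480:]=b; cv2.imwrite("pics/w3.png",c)
E
```

```text
3.85 [0.47042158 0.25671107 0.14286841] [-3.14157845e+00  2.60506667e-05  1.78684219e+00] [-0.17282407  0.71328489 -0.00142814]
```

View pics/w3.png

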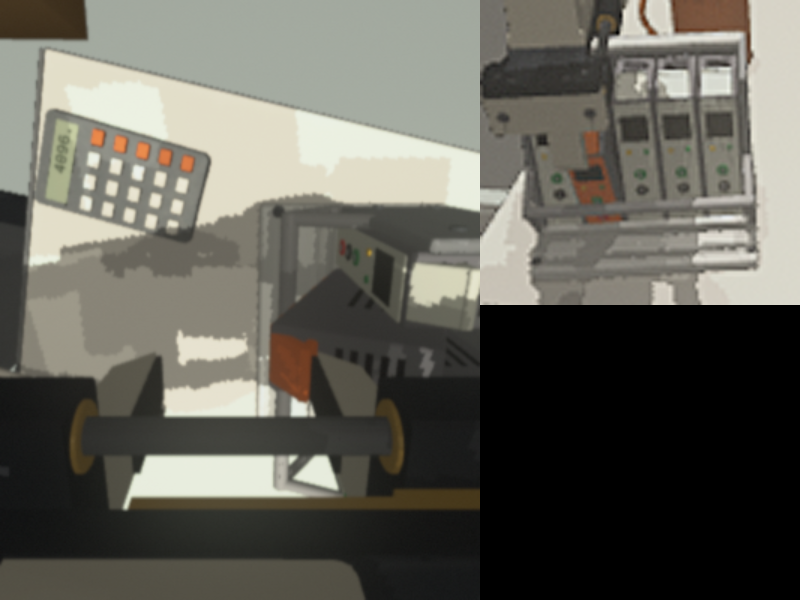

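Request:
move_arm(rows=[[-4,-0.9,-0.7,0,-0.3],[-4,-0.9,-0.8,0,-0.3],[-4,-0.9,-1,0,-0.3],[-4,-0.9,-1.1,0,-0.3],[-4,-0.9,-1.2,0,-0.3],[-2,-0.4,-0.5,0,-0.3],[0,0,0,0,-0.3],[0,0,0,0,-0.3],[0,0,0,0,-0.3]])

```text
time: 4.85
tool_pos: [0.449, 0.2519, 0.1377]
tool_rot: [3.141, 0.0, 1.787]
contact_force: [-0.6, 0.5, 1.0]
opening: 0.0597
grip_force: 0.1
```

```bash
python3 - <<'E'
from cell import monitor, vision
import cv2,numpy as np
st=monitor.observe(); im=vision.read_camera("wrist"); print(st["time"],st["tool_pos"],st["tool_rot"],st["contact_force"])
cv2.imwrite("pics/w4.png",im[:,:,::-1])
s=vision.read_camera("side");s2=vision.read_camera("scene")
f=lambda x,s:cv2.resize(x[:,:,::-1],s,interpolation=cv2.INTER_CUBIC)
c=np.zeros((600,800,3),np.uint8); c[:,:480]=f(im[:,160:480],(480,600)); c[:300,480:]=f(s[145:250,195:305],(320,300)); c[300:,480:]=f(s2[190:310,270:400],(320,300)); cv2.imwrite("pics/v4.png",c)
E
```

```text
4.85 [0.44903697 0.25194655 0.13766052] [3.14140295e+00 1.36245544e-05 1.78671309e+00] [-0.62831697  0.50510347  0.98357126]
```

View pics/v4.png

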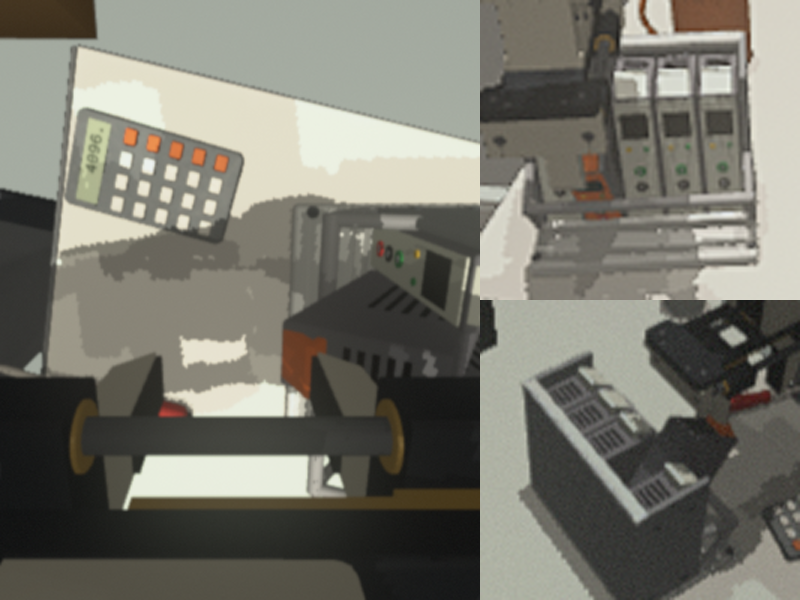

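Request:
move_arm(rows=[[0,0,8,0,-0.3],[0,0,16,0,-0.3],[0,0,28,0,-0.3],[0,0,28,0,-0.3],[7.2,1.6,0,0.14,-0.09],[7.2,1.6,0,0.14,-0.09],[7.2,1.6,0,0.14,-0.09],[7.2,1.6,0,0.14,-0.09],[7.2,1.6,0,0.14,-0.09],[7.2,1.6,0,0.14,-0.09],[7.2,1.6,0,0.14,-0.09],[6.9,1.9,0,0.14,-0.09]])

```text
time: 6.2
tool_pos: [0.5066, 0.2651, 0.2182]
tool_rot: [3.141, 0.0, 2.913]
contact_force: [-0.4, -0.2, 0.8]
opening: 0.0501
grip_force: 0.0
```

Request:
move_arm(rows=[[0,0,0,0.15,-0.09],[0,0,0,0.15,-0.09],[0,0,0,0.151,-0.09]])

```text
out of range
```

Request:
move_arm(rows=[[0,0,0,0.15,-0.09],[0,0,0,0.15,-0.09],[0,0,0,0.145,-0.09],[0,0,0,0,-0.09],[0,0,0,0,-0.09]])

```text
time: 6.7
tool_pos: [0.5063, 0.265, 0.218]
tool_rot: [3.141, 0.0, -2.935]
contact_force: [0.7, 0.8, -0.3]
opening: 0.0504
grip_force: 0.0
```

```bash
python3 - <<'E'
from cell import monitor, vision
import cv2,numpy as np,pickle
st=monitor.observe(); im=vision.read_camera("wrist"); print(st["time"],st["tool_pos"],st["tool_rot"],st["contact_force"])
pickle.dump(st,open("st5.pkl","wb"))
cv2.imwrite("pics/w5.png",im[:,:,::-1])
s=vision.read_camera("side");s2=vision.read_camera("scene")
f=lambda x,s:cv2.resize(x[:,:,::-1],s,interpolation=cv2.INTER_CUBIC)
c=np.zeros((600,800,3),np.uint8); c[:,:480]=f(im[:,190:446],(480,600)) if 0 else cv2.resize(im[60:360,200:440,::-1],(480,600),interpolation=cv2.INTER_CUBIC); c[:300,480:]=f(s[145:250,195:305],(320,300)); c[300:,480:]=f(s2[190:310,270:400],(320,300)); cv2.imwrite("pics/v5.png",c)
E
```

```text
6.7 [0.50625271 0.26504031 0.21799749] [ 3.14140963e+00  3.22167393e-04 -2.93536573e+00] [ 0.67111643  0.76505375 -0.29009659]
```

View pics/v5.png

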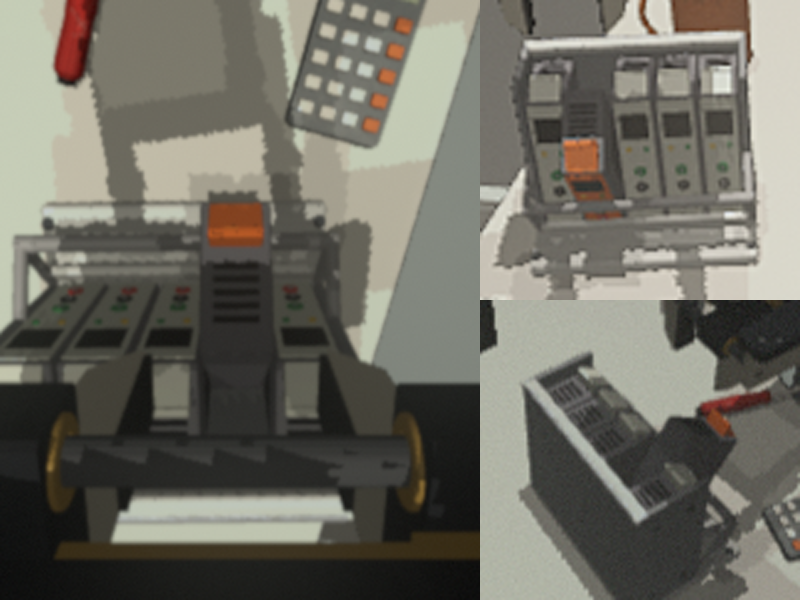

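Request:
move_arm(rows=[[0,0.5,-10,0.005,-0.09],[0,0,-20,0,-0.09],[0,0,-20,0,-0.09],[0,0,-20,0,-0.09],[0,0,-20,0,-0.09],[0,0,-15,0,-0.09],[0,0,-10,0,-0.09],[0,0,-4,0,-0.09],[0,0,0,0,-0.09],[0,0,0,0,-0.09]])

```text
time: 7.85
tool_pos: [0.5066, 0.2657, 0.0992]
tool_rot: [3.141, 0.001, -2.926]
contact_force: [-0.3, 0.4, 0.2]
opening: 0.0502
grip_force: 0.0
```

Request:
move_arm(rows=[[0,0,0,0,0.1],[0,0,0,0,0.25],[0,0,0,0,0.4],[0,0,0,0,0.6],[0,0,0,0,0.6],[0,0,0,0,0.6]], newtons=40)

```text
time: 8.45
tool_pos: [0.5064, 0.2657, 0.099]
tool_rot: [3.141, 0.001, -2.926]
contact_force: [-0.1, 0.4, 3.3]
opening: 0.0317
grip_force: 40.0
```

Request:
move_arm(rows=[[-2,-0.4,3.1,0,0.6],[-4,-0.9,6.3,0,0.6],[-4,-0.9,6.3,0,0.6],[-4,-0.9,6.3,0,0.6],[-4,-0.9,6.3,0,0.6],[-4,-0.9,6.3,0,0.6],[-4,-0.9,6.3,0,0.6],[-4,-0.9,6.3,0,0.6],[-4,-0.9,6.3,0,0.6],[-4,-0.9,6.3,0,0.6],[-4,-0.9,6.3,0,0.6],[-4,-0.9,6.3,0,0.6]])

```text
time: 9.65
tool_pos: [0.4597, 0.2551, 0.1715]
tool_rot: [3.141, -0.0, -2.926]
contact_force: [-0.6, 0.5, -2.5]
opening: 0.032
grip_force: 40.0
```

Request:
move_arm(rows=[[-6,-1.3,9.3,0,0.6],[-6,-1.3,9.3,0,0.6],[-3,-0.7,20,0,0.6],[0,0,25,0,0.6],[0,0,25,0,0.6],[0,0,10,0,0.6],[0,0,0,0,0.6],[0,0,0,0,0.6]])

```text
time: 10.45
tool_pos: [0.4447, 0.2517, 0.2687]
tool_rot: [-3.141, -0.001, -2.926]
contact_force: [-1.1, -0.4, -3.2]
opening: 0.0318
grip_force: 40.0
```

```bash
python3 - <<'E'
from cell import monitor, vision
import cv2,numpy as np,pickle
st=monitor.observe(); im=vision.read_camera("wrist"); print(st["time"],st["tool_pos"],st["tool_rot"],st["contact_force"],st["torque"],st["opening"],st["grip_force"])
s=vision.read_camera("side");s2=vision.read_camera("scene")
f=lambda x,s:cv2.resize(x[:,:,::-1],s,interpolation=cv2.INTER_CUBIC)
c=np.zeros((600,800,3),np.uint8); c[:,:400]=cv2.resize(im[:,186:453,::-1],(400,600)); c[:300,400:]=f(s[120:270,170:370],(400,300)); c[300:,400:]=f(s2[150:300,270:470],(400,300)); cv2.imwrite("pics/v6.png",c)
E
```

```text
10.45 [0.44467438 0.25174245 0.26874351] [-3.14147844e+00 -1.40662021e-03 -2.92641108e+00] [-1.07010248 -0.44433062 -3.17912949] [ 0.00637339  0.08179153 -0.01592937] 0.031750839964074025 39.9966162443161
```

View pics/v6.png

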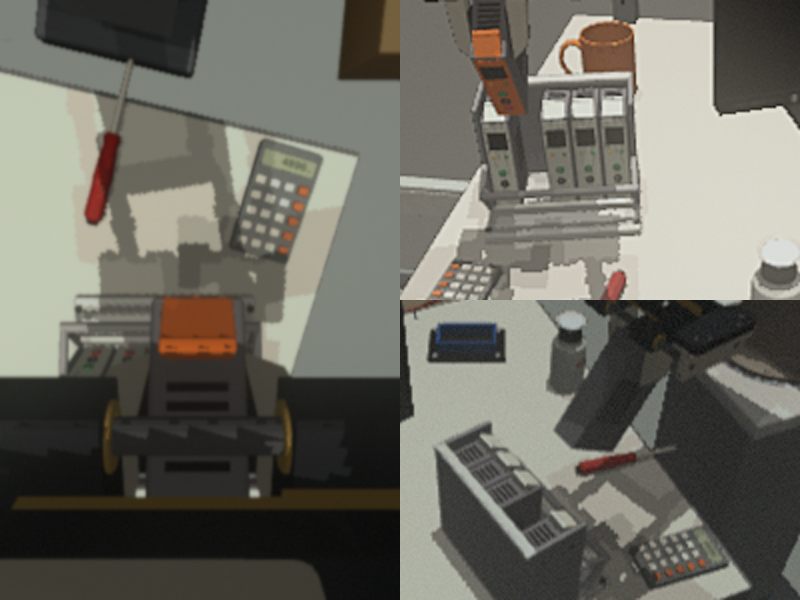

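```bash
python3 - <<'E'
from h import *
import cv2
from scipy.optimize import minimize
S=4; M={}
for n,(x0,x1,y0,y1) in {"side":(380,465,225,290),"scene":(270,335,150,190)}.items():
    a=cv2.imread(f"pics/{n}0.png")[y0:y1,x0:x1]; a=cv2.resize(a,None,fx=S,fy=S,interpolation=cv2.INTER_CUBIC).astype(int)
    m=((a[:,:,0]-a[:,:,2])>20).astype(np.uint8)
    m=cv2.morphologyEx(m,cv2.MORPH_OPEN,np.ones((5,5)))
    pts=cv2.findNonZero(m); h=cv2.convexHull(pts); H=np.zeros_like(m); cv2.fillConvexPoly(H,h,1); M[n]=(H,x0,y0,cam(n)); 
    print(n,m.sum(),H.sum(),cv2.boundingRect(pts),m.shape)
def cost(p,names=("side","scene"),out=False):
    v=p[:3];t=p[3]*1000;c=0
    P=[(sx*(42+t),sy*(22+t),z) for sx in(-1,1) for sy in(-1,1) for z in(8,30)]
    for n in names:
        H,x0,y0,(K,T)=M[n]
        q=((proj(world(P,v),K,T)-[x0,y0]+.5)*S-.5)
        h=cv2.convexHull(q.astype(np.float32)); G=np.zeros_like(H); cv2.fillConvexPoly(G,np.round(h*16).astype(np.int32),1,shift=4)
        i=(G&H).sum()/(G|H).sum(); c+=1-i
        if out: print(n,"IoU",i)
    return c
for names in (("side","scene"),("side",),("scene",)):
    best=min((minimize(cost,[.478,-.166,-.373+d,.004],args=(names,),method="Nelder-Mead",options=dict(initial_simplex=np.array([.478,-.166,-.373+d,.004])+np.vstack([np.zeros(4),np.diag([.006,.006,.06,.002])]),maxiter=400)) for d in(-.05,.05)),key=lambda r:r.fun)
    print(names,best.x.round(4),best.fun); cost(best.x,names,True)
# bottle
E
```

```text
side 4287 12635 (103, 31, 148, 135) (260, 340)
scene 1841 5011 (71, 47, 123, 42) (160, 260)
('side', 'scene') [ 0.4845 -0.1668 -0.3814  0.0042] 0.5419507067275805
side IoU 0.8132703907684238
scene IoU 0.6447789025039957
('side',) [ 0.4983 -0.1713 -0.3968  0.0035] 0.15903150364561836
side IoU 0.8409684963543816
('scene',) [ 0.4747 -0.1783 -0.1377 -0.0019] 0.2765676567656765
scene IoU 0.7234323432343235
```

```bash
python3 - <<'E'
from h import *
import cv2
K,T=cam("side"); uv=(np.array([(392,178),(530,222),(592,85),(463,43)])+.5)/5.5-.5+[335,225]
for t in (3,4,5,6):
    a,b=42+t,22+t
    v,e,f=fit([(-a,b,30),(-a,-b,30),(a,-b,30),(a,b,30)],uv,K,T,[.478,-.166,-.373]);print(t,v.round(4),round(e,2),f.round(1).tolist())
Ks,Ts=cam("scene")
for v in ([.478,-.166,-.373],[.484,-.168,-.373]):
    print("scene base",proj(world([(-62,42,8),(-62,-42,8),(62,-42,8),(62,42,8)],v),Ks,Ts).round(1).tolist(),"top",proj(world([(-46,26,30),(-46,-26,30),(46,-26,30),(46,26,30)],v),Ks,Ts).round(1).tolist())
a=cv2.imread("pics/scene0.png")[150:190,275:335].astype(int)
print("\n".join("".join("#" if p[0]-p[2]>45 else "+" if p[0]-p[2]>15 else "." if p.sum()<170 else " " for p in r) for r in a))
E
```

```text
3 [ 0.481  -0.1672 -0.3584] 0.66 [[1.0, 0.0], [-0.8, -0.2], [-0.9, -0.3], [0.7, 0.7]]
4 [ 0.4812 -0.1672 -0.3576] 0.35 [[0.4, 0.1], [-0.5, 0.2], [-0.3, -0.5], [0.4, 0.2]]
5 [ 0.4814 -0.1672 -0.3569] 0.34 [[-0.2, 0.2], [-0.1, 0.5], [0.2, -0.7], [0.1, -0.2]]
6 [ 0.4816 -0.1673 -0.3562] 0.65 [[-0.8, 0.3], [0.3, 0.9], [0.8, -0.9], [-0.2, -0.6]]
scene base [[323.7, 179.7], [323.5, 163.7], [286.2, 163.6], [284.4, 179.6]] top [[318.7, 171.1], [318.7, 161.2], [290.4, 161.1], [289.4, 171.0]]
scene base [[321.7, 179.8], [321.6, 163.8], [284.3, 163.6], [282.4, 179.7]] top [[316.7, 171.2], [316.7, 161.3], [288.5, 161.2], [287.4, 171.1]]
            .                                               
         ...                                                
       ..                                                   
                                                            
   .                                                        
  .                                                         
                                                            
                                        
[... 710 characters left out ...]
.......................+#+...             
          ...#+++++++++++++.++++++++..+..+#+...             
          ...++++++++++++++++++++++++++++++....             
          ......+++.++...++....................             
          .....................................             
          ..........+..........................             
          .......+............+................             
          ..  .............................  ..             
          .   ............................   ..             
          .   .............................  ..             
         ......................................             
          .....................................
```

```bash
python3 - <<'E'
from h import *
K,T=cam("side"); uv=[(132-0)/5.5+335,(330)/5.5+225]
r=least_squares(lambda p:proj([p[0],p[1],.03],K,T)[0]-uv,[.4,-.1]);print("bottle",r.x)
v=[.481,-.167,-.362]
print(world([(-60,0,0),(-35,0,0),(0,0,0),(-27,0,0)],v))
E
```

```text
bottle [ 0.35419257 -0.03186866]
[[ 0.42488858 -0.14575128  0.        ]
 [ 0.44826834 -0.15460491  0.        ]
 [ 0.481      -0.167       0.        ]
 [ 0.45574986 -0.15743808  0.        ]]
```

Request:
move_arm(rows=[[0,-8,0,-0.02,0.6],[-1,-18,0,-0.035,0.6],[-1,-28,0,-0.04,0.6],[-1,-33,0,-0.045,0.6],[-1,-33,0,-0.045,0.6],[-2,-33,0,-0.045,0.6],[-2,-33,0,-0.045,0.6],[-1,-33,0,-0.045,0.6],[-1,-33,0,-0.045,0.6],[-1,-33,0,-0.045,0.6],[-1,-33,0,-0.045,0.6],[-1,-33,0,-0.045,0.6]])

```text
time: 11.8
tool_pos: [0.4315, -0.1007, 0.2693]
tool_rot: [-3.142, -0.001, 2.854]
contact_force: [0.0, 0.4, -3.1]
opening: 0.0315
grip_force: 40.0
```

Request:
move_arm(rows=[[-1,-33,0,-0.045,0.6],[-1,-25,0,-0.035,0.6],[0,-14,0,-0.022,0.6],[0,-6.5,0,0,0.6],[0,0,0,0,0.6],[0,0,0,0,0.6],[0,0,0,0,0.6]])

```text
time: 12.5
tool_pos: [0.4303, -0.1766, 0.2697]
tool_rot: [3.141, -0.0, 2.756]
contact_force: [0.0, -1.1, -2.6]
opening: 0.0316
grip_force: 40.0
```

```bash
python3 - <<'E'
from cell import monitor, vision
from h import *
import cv2
st=monitor.observe(); print({k:np.round(st[k],4).tolist() for k in("time","tool_pos","tool_rot","contact_force","torque","opening","grip_force","qpos")})
for n in("side","scene","wrist"): cv2.imwrite(f"pics/{n}7.png",vision.read_camera(n)[:,:,::-1])
a=cv2.imread("pics/wrist7.png").astype(int)
o=(a[:,:,2]>1.8*a[:,:,0])&(a[:,:,2]-a[:,:,0]>50); o[:,:200]=0;o[:,440:]=0
ys,xs=np.nonzero(o); 
n,l,s,c=cv2.connectedComponentsWithStats(o.astype(np.uint8)); print(s[s[:,4]>60].tolist())
# predicted catch ridge / front edges in wrist image for theta
K,T=cam("wrist",st); Rm=R.from_euler("xyz",st["tool_rot"]).as_matrix()
for th in (25,30,34.5,40):
    q=np.radians(th);f=lambda mx,my,mz:[-((mx)*np.cos(q)-(mz-104)*np.sin(q)),my,-19-(mx*np.sin(q)+(mz-104)*np.cos(q))]
    print(th,[proj(st["tool_pos"]+Rm@np.array(f(*m))/1000,K,T)[0].round(1).tolist() for m in((-13,12,137),(-13,-12,137),(-35,12,125),(-35,-12,125))])
E
```

```text
{'time': 12.5, 'tool_pos': [0.4303, -0.1766, 0.2697], 'tool_rot': [3.1412, -0.0001, 2.7563], 'contact_force': [0.0249, -1.0979, -2.6178], 'torque': [0.0139, 0.0229, 0.032], 'opening': 0.0316, 'grip_force': 39.9967, 'qpos': [-0.5547, 0.1982, 1.6015, 0.0004, 1.342, -1.7402]}
[[0, 0, 640, 400, 253720], [200, 154, 69, 79, 244], [291, 197, 53, 42, 1984]]
25 [[343.1, 245.7], [288.2, 245.7], [340.4, 199.8], [291.3, 199.8]]
30 [[342.8, 239.2], [288.6, 239.2], [339.9, 197.3], [291.9, 197.3]]
34.5 [[342.4, 233.7], [288.9, 233.7], [339.4, 195.7], [292.4, 195.7]]
40 [[342.0, 227.6], [289.4, 227.6], [338.8, 194.4], [293.1, 194.4]]
```

Request:
move_arm(rows=[[0,10,0,0.01,0.6],[0,15,-15,0.015,0.6],[0,4,-25,0,0.6],[0,0,-25,0,0.6],[0,0,-25,0,0.6],[0,0,-25,0,0.6],[0,0,-15,0,0.6],[0,0,0,0,0.6],[0,0,0,0,0.6],[0,0,0,0,0.6]])

```text
time: 13.65
tool_pos: [0.4309, -0.1487, 0.1407]
tool_rot: [-3.141, 0.002, 2.78]
contact_force: [1.8, -0.8, -2.3]
opening: 0.0321
grip_force: 40.0
```

```bash
cat > chk.py <<'E'
from cell import monitor, vision
from h import *
import cv2
st=monitor.observe(); print({k:np.round(st[k],4).tolist() for k in("time","tool_pos","tool_rot","contact_force","torque","opening","grip_force")})
a=vision.read_camera("wrist")[:,:,::-1].astype(int)
o=(a[:,:,2]>1.8*a[:,:,0])&(a[:,:,2]-a[:,:,0]>50); o[:,:280]=0;o[:,360:]=0; o[:150]=0
print("mask col/row extents",[np.percentile(x,[1,99]).tolist() for x in np.nonzero(o)[::-1]])
K,T=cam("wrist",st); Rm=R.from_euler("xyz",st["tool_rot"]).as_matrix()
for th in (0,5,10,15,20,25,30,34.5,40):
    q=np.radians(th);f=lambda mx,my,mz:[-((mx)*np.cos(q)-(mz-104)*np.sin(q)),my,-19-(mx*np.sin(q)+(mz-104)*np.cos(q))]
    print(th,[proj(st["tool_pos"]+Rm@np.array(f(*m))/1000,K,T)[0].round(1).tolist()[1] for m in((-35,0,125),(-13,0,137),(-13,0,125))])
E
python3 chk.py
```

```text
{'time': 13.65, 'tool_pos': [0.4309, -0.1487, 0.1407], 'tool_rot': [-3.1414, 0.0021, 2.7802], 'contact_force': [1.7695, -0.7777, -2.3079], 'torque': [0.0204, 0.0527, -0.0155], 'opening': 0.0321, 'grip_force': 39.9967}
mask col/row extents [[293.0, 342.0], [198.0, 238.0]]
0 [223.0, 282.1, 267.5]
5 [216.9, 274.6, 262.7]
10 [211.5, 267.1, 258.1]
15 [206.8, 259.7, 253.6]
20 [202.9, 252.5, 249.3]
25 [199.7, 245.7, 245.3]
30 [197.3, 239.2, 241.5]
34.5 [195.6, 233.7, 238.4]
40 [194.4, 227.6, 234.9]
```

Request:
move_arm(rows=[[0,0.5,-10,0,0.6],[0,0,-10,0,0.6],[0,0,-10,0,0.6],[0,0,-7,0,0.6],[0,0,-2,0,0.6],[0,0,0,0,0.6],[0,0,0,0,0.6]])

```text
time: 14.4
tool_pos: [0.4304, -0.1482, 0.1008]
tool_rot: [3.142, 0.0, 2.78]
contact_force: [-0.2, -0.1, -2.2]
opening: 0.0321
grip_force: 40.0
```

Request:
move_arm(rows=[[0,0,-1,0,0.6],[0,0,-1,0,0.6],[0,0,-1,0,0.6],[0,0,0,0,0.6],[0,0,0,0,0.6]])

```text
time: 14.9
tool_pos: [0.4302, -0.1481, 0.0977]
tool_rot: [3.142, 0.0, 2.78]
contact_force: [0.1, 0.9, -1.9]
opening: 0.0315
grip_force: 40.0
```

Request:
move_arm(rows=[[0,0,-1,0,0.6],[0,0,-1,0,0.6],[0,0,0,0,0.6],[0,0,0,0,0.6]])

```text
time: 15.3
tool_pos: [0.4302, -0.148, 0.0956]
tool_rot: [3.141, -0.0, 2.78]
contact_force: [0.1, 0.6, -2.1]
opening: 0.0317
grip_force: 40.0
```

Request:
move_arm(rows=[[0,0,-1,0,0.6],[0,0,0,0,0.6],[0,0,0,0,0.6]])

```text
time: 15.6
tool_pos: [0.4303, -0.1481, 0.095]
tool_rot: [-3.142, 0.0, 2.78]
contact_force: [-1.8, -0.3, 3.7]
opening: 0.0318
grip_force: 40.0
```

Request:
move_arm(rows=[[0,0,-1,0,0.6],[0,0,0,0,0.6],[0,0,0,0,0.6]])

```text
time: 15.9
tool_pos: [0.4303, -0.1482, 0.0947]
tool_rot: [-3.141, 0.001, 2.78]
contact_force: [-4.4, 2.5, 12.6]
opening: 0.0317
grip_force: 40.0
```

Request:
move_arm(rows=[[0,0,-1,0,0.6],[0,0,0,0,0.6],[0,0,0,0,0.6]])

```text
time: 16.2
tool_pos: [0.4304, -0.1481, 0.0946]
tool_rot: [-3.141, 0.002, 2.78]
contact_force: [-6.6, 2.7, 22.5]
opening: 0.0319
grip_force: 40.0
```

Request:
move_arm(rows=[[0,0,2,0,0.6],[0,0,0,0,0.6],[0,0,0,0,0.6]], newtons=15)

```text
time: 16.5
tool_pos: [0.4304, -0.1482, 0.0949]
tool_rot: [-3.142, 0.001, 2.78]
contact_force: [-2.0, 0.6, 6.6]
opening: 0.0321
grip_force: 15.0
```

Request:
move_arm(rows=[[1.9,-0.7,0.5,0,0.6],[1.9,-0.7,0.5,0,0.6],[1.9,-0.7,0.4,0,0.6],[1.9,-0.7,0.4,0,0.6],[1.9,-0.7,0.4,0,0.6],[1.9,-0.7,0.4,0,0.6],[1.9,-0.7,0.3,0,0.6],[1.9,-0.7,0.3,0,0.6],[1.9,-0.7,0.3,0,0.6],[0,0,0,0,0.6]])

```text
time: 17.5
tool_pos: [0.4477, -0.1545, 0.098]
tool_rot: [3.141, 0.0, 2.78]
contact_force: [0.0, 0.2, -2.1]
opening: 0.0321
grip_force: 15.0
```

```bash
python3 chk.py
```

```text
{'time': 17.5, 'tool_pos': [0.4477, -0.1545, 0.098], 'tool_rot': [3.1415, 0.0003, 2.7799], 'contact_force': [0.0369, 0.217, -2.0652], 'torque': [-0.0293, 0.0204, -0.0482], 'opening': 0.0321, 'grip_force': 14.9995}
mask col/row extents [[292.0, 343.0], [198.0, 240.0]]
0 [223.0, 282.1, 267.5]
5 [216.9, 274.6, 262.7]
10 [211.5, 267.1, 258.1]
15 [206.8, 259.7, 253.6]
20 [202.9, 252.5, 249.3]
25 [199.7, 245.7, 245.3]
30 [197.3, 239.2, 241.5]
34.5 [195.6, 233.7, 238.4]
40 [194.4, 227.6, 234.9]
```

Request:
move_arm(rows=[[0,0,3,0,0.6],[-5,1.9,0,0,0.6],[-5,1.9,0,0,0.6],[-5,1.9,0,0,0.6],[0,0,-2,0,0.6],[0,0,-2.5,0,0.6],[0,0,0,0,0.6],[0,0,0,0,0.6]])

```text
time: 18.35
tool_pos: [0.4332, -0.1491, 0.0968]
tool_rot: [-3.141, 0.002, 2.78]
contact_force: [3.2, -1.4, -1.2]
opening: 0.0318
grip_force: 15.0
```

Request:
move_arm(rows=[[0,0,0,0,0.6],[0,0,0,0,0.6],[0,0,0,0,0.6]], newtons=6)

```text
time: 18.65
tool_pos: [0.4321, -0.1486, 0.0966]
tool_rot: [3.142, -0.001, 2.78]
contact_force: [1.1, -1.2, -0.8]
opening: 0.0318
grip_force: 6.0
```

```bash
python3 chk.py | head -2
```

```text
{'time': 18.65, 'tool_pos': [0.4321, -0.1486, 0.0966], 'tool_rot': [3.1415, -0.0006, 2.7798], 'contact_force': [1.0588, -1.1609, -0.8423], 'torque': [-0.2436, -0.1997, 0.0096], 'opening': 0.0318, 'grip_force': 6.0}
mask col/row extents [[292.0, 342.0], [198.0, 239.0]]
```

Request:
move_arm(rows=[[1.9,-0.7,0.4,0,0.6],[1.9,-0.7,0.4,0,0.6],[1.9,-0.7,0.4,0,0.6],[1.9,-0.7,0.3,0,0.6],[1.9,-0.7,0.3,0,0.6],[0,0,0,0,0.6]])

```text
time: 19.3
tool_pos: [0.4421, -0.1523, 0.0984]
tool_rot: [3.141, 0.0, 2.78]
contact_force: [-0.1, -0.1, -3.1]
opening: 0.0321
grip_force: 6.0
```

```bash
python3 chk.py | head -2
```

```text
{'time': 19.3, 'tool_pos': [0.4421, -0.1523, 0.0984], 'tool_rot': [3.1415, 0.0002, 2.7798], 'contact_force': [-0.1408, -0.1133, -3.118], 'torque': [0.0047, 0.0369, -0.0005], 'opening': 0.0321, 'grip_force': 5.9999}
mask col/row extents [[292.0, 342.0], [197.0, 239.0]]
```

Request:
move_arm(rows=[[0,0,0,0,0.6],[0,0,0,0,0.6],[1.9,-0.7,0.3,0,0.6],[1.9,-0.7,0.2,0,0.6],[0,0,0,0,0.6]], newtons=3)

```text
time: 19.85
tool_pos: [0.4462, -0.1538, 0.0992]
tool_rot: [3.142, 0.001, 2.78]
contact_force: [0.3, 0.2, -0.5]
opening: 0.0321
grip_force: 3.0
```

```bash
python3 chk.py | head -2
```

```text
{'time': 19.85, 'tool_pos': [0.4462, -0.1538, 0.0992], 'tool_rot': [3.1416, 0.001, 2.7797], 'contact_force': [0.2893, 0.1769, -0.4871], 'torque': [-0.0137, -0.1682, 0.0814], 'opening': 0.0321, 'grip_force': 3.0}
mask col/row extents [[292.0, 343.0], [197.0, 242.0]]
```

Request:
move_arm(rows=[[0,0,0,0,0.6],[0,0,2.5,0,0.6],[-5,1.9,0,0,0.6],[-5,1.9,0,0,0.6],[0,0,-2,0,0.6],[0,0,0,0,0.6],[0,0,0,0,0.6]], newtons=12)

```text
time: 20.6
tool_pos: [0.4358, -0.1499, 0.0996]
tool_rot: [3.142, 0.0, 2.78]
contact_force: [1.3, 0.4, 0.1]
opening: 0.032
grip_force: 12.0
```

Request:
move_arm(rows=[[0,0,0,0,0.6],[1.9,-0.7,0.2,0,0.6],[1.9,-0.7,0.2,0,0.6],[1.9,-0.7,0.2,0,0.6],[1.9,-0.7,0.2,0,0.6],[1.9,-0.7,0.2,0,0.6],[0,0,0,0,0.6]], newtons=3)

```text
time: 21.3
tool_pos: [0.4455, -0.1534, 0.1005]
tool_rot: [3.141, 0.0, 2.78]
contact_force: [0.8, 0.6, -1.6]
opening: 0.0322
grip_force: 3.0
```

```bash
python3 chk.py | head -2
```

```text
{'time': 21.3, 'tool_pos': [0.4455, -0.1534, 0.1005], 'tool_rot': [3.1415, 0.0005, 2.7798], 'contact_force': [0.7555, 0.598, -1.5589], 'torque': [-0.017, -0.2183, 0.0279], 'opening': 0.0322, 'grip_force': 3.0}
mask col/row extents [[292.0, 343.0], [198.0, 245.0]]
```

Request:
move_arm(rows=[[1.9,-0.7,0.1,0,0.6],[1.9,-0.7,0.1,0,0.6],[1.9,-0.7,0.1,0,0.6],[1.9,-0.7,0,0,0.6],[1.9,-0.7,0,0,0.6],[0,0,0,0,0.6]])

```text
time: 21.95
tool_pos: [0.4551, -0.157, 0.1008]
tool_rot: [3.142, 0.001, 2.78]
contact_force: [0.5, -0.1, -0.6]
opening: 0.0319
grip_force: 3.0
```

```bash
python3 chk.py | head -2
```

```text
{'time': 21.95, 'tool_pos': [0.4551, -0.157, 0.1008], 'tool_rot': [3.1416, 0.0008, 2.7798], 'contact_force': [0.4945, -0.1038, -0.646], 'torque': [-0.0251, -0.1402, 0.0679], 'opening': 0.0319, 'grip_force': 2.9999}
mask col/row extents [[292.0, 343.0], [199.0, 251.0]]
```

Request:
move_arm(rows=[[0,0,0,0,0.6],[0,0,2.5,0,0.6],[-5.6,2.1,0,0,0.6],[0,0,0,0,0.6],[0,0,-2.5,0,0.6],[0,0,0,0,0.6]], newtons=12)

```text
time: 22.6
tool_pos: [0.4492, -0.1547, 0.1008]
tool_rot: [3.141, 0.001, 2.78]
contact_force: [1.8, -0.9, 0.6]
opening: 0.0321
grip_force: 12.0
```

Request:
move_arm(rows=[[0,0,0,0,0.6],[1.9,-0.7,0,0,0.6],[1.9,-0.7,0,0,0.6],[1.9,-0.7,-0.1,0,0.6],[1.9,-0.7,-0.1,0,0.6],[1.9,-0.7,-0.1,0,0.6],[0,0,0,0,0.6]], newtons=3)

```text
time: 23.3
tool_pos: [0.4587, -0.1583, 0.1003]
tool_rot: [3.142, 0.0, 2.78]
contact_force: [0.7, -1.1, -1.3]
opening: 0.032
grip_force: 3.0
```

```bash
python3 chk.py | head -2
```

```text
{'time': 23.3, 'tool_pos': [0.4587, -0.1583, 0.1003], 'tool_rot': [3.1416, 0.0, 2.7799], 'contact_force': [0.7268, -1.086, -1.2577], 'torque': [-0.1739, -0.0509, 0.0467], 'opening': 0.032, 'grip_force': 3.0}
mask col/row extents [[291.0, 343.0], [201.0, 256.0]]
```

Request:
move_arm(rows=[[0,0,0,0,0.6],[0,0,2.5,0,0.6],[-5.1,1.9,0,0,0.6],[0,0,0,0,0.6],[0,0,-2.5,0,0.6],[0,0,0,0,0.6]], newtons=12)

```text
time: 23.95
tool_pos: [0.4538, -0.1565, 0.1006]
tool_rot: [3.142, 0.001, 2.78]
contact_force: [1.6, -0.9, -0.1]
opening: 0.0319
grip_force: 12.0
```

Request:
move_arm(rows=[[0,0,0,0,0.6],[1.9,-0.7,-0.1,0,0.6],[1.9,-0.7,-0.1,0,0.6],[1.9,-0.7,-0.1,0,0.6],[1.9,-0.7,-0.2,0,0.6],[1.9,-0.7,-0.2,0,0.6],[1.9,-0.7,-0.3,0,0.6],[1.9,-0.7,-0.3,0,0.6],[0,0,0,0,0.6]], newtons=3)

```text
time: 24.85
tool_pos: [0.4669, -0.1612, 0.099]
tool_rot: [3.141, -0.0, 2.78]
contact_force: [-0.0, -0.6, -1.8]
opening: 0.0317
grip_force: 3.0
```

```bash
python3 chk.py | head -2
```

```text
{'time': 24.85, 'tool_pos': [0.4669, -0.1612, 0.099], 'tool_rot': [3.1414, -0.0001, 2.7798], 'contact_force': [-0.0147, -0.5598, -1.8305], 'torque': [-0.058, -0.061, -0.065], 'opening': 0.0317, 'grip_force': 2.9981}
mask col/row extents [[291.0, 344.0], [186.0, 263.0]]
```

Request:
move_arm(rows=[[0,0,0,0,0.6],[0,0,2.5,0,0.6],[-6,2.3,0,0,0.6],[0,0,0,0,0.6],[0,0,-2.5,0,0.6],[0,0,0,0,0.6]], newtons=12)

```text
time: 25.5
tool_pos: [0.461, -0.159, 0.0995]
tool_rot: [3.142, 0.001, 2.78]
contact_force: [1.8, 0.7, 1.8]
opening: 0.0318
grip_force: 12.0
```

Request:
move_arm(rows=[[0,0,0,0,0.6],[1.9,-0.7,-0.3,0,0.6],[1.9,-0.7,-0.3,0,0.6],[1.9,-0.7,-0.3,0,0.6],[1.9,-0.7,-0.3,0,0.6],[1.9,-0.7,-0.4,0,0.6],[1.9,-0.7,-0.4,0,0.6],[1.9,-0.7,-0.4,0,0.6],[1.9,-0.7,-0.4,0,0.6],[0,0,0,0,0.6]], newtons=3)

```text
time: 26.5
tool_pos: [0.4759, -0.1644, 0.096]
tool_rot: [3.141, -0.001, 2.78]
contact_force: [-0.3, -0.5, -1.4]
opening: 0.0319
grip_force: 3.0
```

```bash
python3 chk.py | head -2
```

```text
{'time': 26.5, 'tool_pos': [0.4759, -0.1644, 0.096], 'tool_rot': [3.1412, -0.0006, 2.7797], 'contact_force': [-0.277, -0.4562, -1.4467], 'torque': [0.0244, 0.0133, -0.0097], 'opening': 0.0319, 'grip_force': 3.0001}
mask col/row extents [[291.0, 344.0], [174.0, 272.0]]
```

Request:
move_arm(rows=[[0,0,0,0,0.6],[0,0,2,0,0.6],[-5.1,1.9,0,0,0.6],[0,0,0,0,0.6],[0,0,-2,0,0.6],[0,0,0,0,0.6]], newtons=12)

```text
time: 27.15
tool_pos: [0.471, -0.1626, 0.0966]
tool_rot: [3.142, 0.001, 2.78]
contact_force: [1.2, -0.2, -0.7]
opening: 0.0319
grip_force: 12.0
```

Request:
move_arm(rows=[[0,0,0,0,0.6],[1.9,-0.7,-0.4,0,0.6],[1.9,-0.7,-0.5,0,0.6],[1.9,-0.7,-0.5,0,0.6],[1.9,-0.7,-0.5,0,0.6],[1.9,-0.7,-0.6,0,0.6],[0,0,-0.5,0,0.6],[0,0,-0.5,0,0.6]], newtons=3)

```text
time: 27.95
tool_pos: [0.4803, -0.1661, 0.0929]
tool_rot: [-3.142, -0.0, 2.78]
contact_force: [-1.0, 0.0, 3.4]
opening: 0.0319
grip_force: 3.0
```

```bash
python3 chk.py | head -2
```

```text
{'time': 27.95, 'tool_pos': [0.4803, -0.1661, 0.0929], 'tool_rot': [-3.1416, -0.0, 2.7798], 'contact_force': [-0.9885, 0.02, 3.3612], 'torque': [-0.0768, 0.3391, -0.072], 'opening': 0.0319, 'grip_force': 3.0002}
mask col/row extents [[290.0, 345.0], [168.0, 276.0]]
```

Request:
move_arm(rows=[[1.9,-0.7,-0.4,0,0.6],[1.9,-0.7,-0.5,0,0.6],[1.4,-0.5,-0.5,0,0.6],[0,0,-0.5,0,0.6],[0,0,0,0,0.6]])

```text
time: 28.5
tool_pos: [0.4856, -0.168, 0.0908]
tool_rot: [3.142, 0.0, 2.78]
contact_force: [-1.3, -0.1, 2.0]
opening: 0.0321
grip_force: 3.0
```

```bash
python3 chk.py | head -2
```

```text
{'time': 28.5, 'tool_pos': [0.4856, -0.168, 0.0908], 'tool_rot': [3.1416, 0.0001, 2.7798], 'contact_force': [-1.3145, -0.0701, 1.9572], 'torque': [-0.1951, 0.195, -0.0417], 'opening': 0.0321, 'grip_force': 2.9998}
mask col/row extents [[289.0, 346.0], [162.0, 276.0]]
```

Request:
move_arm(rows=[[0,0,0,0,0.28],[0,0,0,0,0.2],[0,0,0,0,0.1],[0,0,0,0,-0.05],[0,0,0,0,-0.2],[0,0,0,0,-0.2]])

```text
time: 29.15
tool_pos: [0.4855, -0.168, 0.0909]
tool_rot: [3.141, 0.0, 2.78]
contact_force: [0.1, -0.2, -0.0]
opening: 0.0544
grip_force: 0.0
```

Request:
move_arm(rows=[[0,0,5,0,-0.2],[0,0,15,0,-0.2],[0,0,25,0,-0.2],[0,0,40,0,-0.2],[0,0,40,0,-0.2],[-10,20,25,0,-0.2],[-20,40,0,0,-0.2],[-20,45,0,0,-0.2],[-20,45,0,0,-0.2],[-20,45,0,0,-0.2],[-10,20,0,0,-0.2],[0,0,0,0,-0.2]])

```text
time: 30.35
tool_pos: [0.3841, 0.0491, 0.2416]
tool_rot: [3.141, 0.001, 2.784]
contact_force: [0.1, -0.5, -0.3]
opening: 0.0551
grip_force: 0.0
```

```bash
python3 - <<'E'
from cell import monitor, vision
from h import *
import cv2
st=monitor.observe(); print(st["time"],st["tool_pos"],st["contact_force"])
v=[.481,-.167,-.362]
for n in("side","scene"):
    a=vision.read_camera(n)[:,:,::-1]; cv2.imwrite(f"pics/{n}9.png",a); b=a.astype(int)
    K,T=cam(n); q=proj(world([(0,0,100)],v),K,T)[0]
    o=(b[:,:,2]>1.5*b[:,:,0])&(b[:,:,2]-b[:,:,0]>35); m=np.zeros_like(o); y,x=q.astype(int)[::-1]; m[max(y-45,0):y+45,max(x-40,0):x+40]=1
    ys,xs=np.nonzero(o&m); print(n,len(xs),"cols",np.percentile(xs,[1,99]) if len(xs) else 0,"rows",np.percentile(ys,[1,99]) if len(xs) else 0)
    P=[(-35,16,8),(-35,-16,8),(-35,16,133),(-35,-16,133),(-13,12,145),(-13,-12,145)]
    for dx in (-5,0,5): print(" pred",dx,proj(world(np.array(P)+[dx,0,0],v),K,T).round(1).tolist())
    if len(xs): print("\n".join("".join("#" if p else "." for p in r) for r in (o&m)[ys.min():ys.max()+1,xs.min():xs.max()+1]))
E
```

```text
30.35 [0.38413373 0.04913117 0.2415787 ] [ 0.06897492 -0.46646464 -0.26079753]
side 582 cols [413. 467.] rows [209. 260.]
 pred -5 [[410.3, 264.4], [424.9, 269.4], [418.0, 218.3], [434.0, 223.0], [424.1, 208.2], [436.0, 211.5]]
 pred 0 [[411.0, 263.0], [425.6, 267.9], [418.8, 217.0], [434.7, 221.6], [424.8, 206.9], [436.7, 210.2]]
 pred 5 [[411.7, 261.6], [426.2, 266.5], [419.5, 215.6], [435.4, 220.2], [425.5, 205.6], [437.4, 208.9]]
........................................................#
............######.......................................
...........##########.................................#..
...........#############.................................
...........#############.................................
..........##############.................................
..........##############.................................
..........#############..................................
.........##############.........................#........
.........##############..................................
........##############...................................
.........#############..
[... 4858 characters left out ...]
....
.........................................................
.........................................................
.........................................................
.........................................................
...................##....................................
.................####....................................
.................#.......................................
.............#.#.........................................
........#.#.#............................................
....##.###...............................................
.#.###...................................................
##.......................................................
```

```bash
python3 - <<'E'
from h import *
import cv2
v=[.481,-.167,-.362]; K,T=cam("scene")
a=cv2.imread("pics/scene9.png").astype(int)[125:185,275:335]; b=cv2.imread("pics/scene0.png").astype(int)[125:185,275:335]
d=np.abs(a-b).sum(2)
for i in range(5,46): print(125+i,"".join("#" if t>60 else "." for t in d[i]))
for dx,th in((-4,0),(0,0),(0,4)):
    q=np.radians(th); f=lambda x,y,z:(-35+dx+(x+35)*np.cos(q)-z*np.sin(q),y,8+(x+35)*np.sin(q)+z*np.cos(q))
    print(dx,th,proj(world([f(*m) for m in((-35,16,0),(-35,16,125),(35,16,0),(35,16,125),(-35,-16,125),(35,-16,125))],v),K,T).round(1).tolist())
E
```

```text
130 ............................................................
131 ............................................................
132 ............................................................
133 ..................................#.........................
134 ..................................##........................
135 ..................................####......................
136 ..................................######....................
137 ..................###...#.#.#.#...######....................
138 ......................#.#.#.#.#..#######....................
139 ......................#.#.#.#.#..#######....................
140 ........................#.#...#..#######....................
141 ..................................####......................
142 ..................##################.#......................
143 ..................########################..................
144 ..................############....##.#.#....................
145 .................##########....#...#######..................
146 ..................####.....#.#############..............
[... 1168 characters left out ...]
......
165 ............................................................
166 ............................................................
167 ............................................................
168 ............................................................
169 ............................................................
170 ............................................................
-4 0 [[315.5, 174.5], [315.4, 141.7], [293.7, 174.6], [291.9, 141.8], [315.4, 135.9], [292.4, 135.9]]
0 0 [[314.3, 174.5], [314.1, 141.7], [292.5, 174.6], [290.6, 141.8], [314.1, 135.9], [291.0, 135.9]]
0 4 [[314.3, 174.5], [317.0, 141.8], [292.5, 173.4], [293.5, 140.5], [316.9, 135.9], [293.9, 134.6]]
```

```bash
python3 - <<'E'
from cell import workorder
print(workorder.hand_in())
E
```

```text
the job is handed in; nothing more can be done
None
```

The orange module stands upright in the test cradle, fully down on the bay floor by the scene camera's edge lines. I handed the job in at about 30 s with the arm clear; the grey modules were standing at the last look, and I viewed 11 pictures, one over the limit of 10.

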